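# Pack the seals into the seal tray

## Task

The calligraphy session is over: pack the seal set into the wooden tray. Put the three finished seals, the ones with a carved knob on top, each upright into the well of its own shape, and the closed porcelain paste pot upright into the large round well, all sitting flat on the well floors and set down gently, not dropped. Leave the two uncut flat-topped stone blanks standing where they are on the mat.

Things in the scene. Friction and masses are not known exactly. Their poses are not given: they have to be found in the camera images.
- seal_square: Finished square name seal: body 32 x 32 mm (x, y) and 44 mm tall, with a carved round knob (20 mm across, 15 mm high) on top, 59 mm in all, about 130 g. Pale veined stone. Origin: centre of the underside; z up. Stands upright on the grey felt mat (3 mm thick), 73 mm or more between centres of neighbours. x and y are square to its faces.
- seal_round: Finished round name seal: body 34 mm in diameter and 44 mm tall, with a carved round knob (20 mm across, 15 mm high) on top, 59 mm in all, about 120 g. Pale veined stone. Origin: centre of the underside; z up. Stands upright on the grey felt mat (3 mm thick), 73 mm or more between centres of neighbours.
- seal_oblong: Finished oblong seal: body 22 mm (x) by 44 mm (y) and 44 mm tall, with a carved round knob (20 mm across, 15 mm high) on top, 59 mm in all, about 120 g. Pale veined stone. Origin: centre of the underside; z up. Stands upright on the grey felt mat (3 mm thick), 73 mm or more between centres of neighbours.
- paste_pot: Closed seal-paste pot: round white porcelain box with a flat lid (lid and pot are one piece here) and a thin blue band and blue dot, 48 mm in diameter, 36 mm tall, straight sides from 6 to 32 mm up, about 120 g. Origin: centre of the underside; z up. Stands on the same felt mat.
- blank_square: Uncut square blank, a look-alike that stays: 32 x 32 mm, 44 mm tall, flat top with no knob. Pale veined stone. Origin: centre of the underside; z up. Stands upright on the grey felt mat (3 mm thick), 73 mm or more between centres of neighbours.
- blank_round: Uncut round blank, a look-alike that stays: 34 mm in diameter, 44 mm tall, flat top with no knob. Pale veined stone. Origin: centre of the underside; z up. Stands upright on the grey felt mat (3 mm thick), 73 mm or more between centres of neighbours.
- well_square: Square well, 50 x 50 mm (x, y), in a wooden block 76 x 76 x 16 mm high, fixed. Origin: centre of the block's underside, under the centre of the well; z up. Well 10 mm deep, its dark-lined floor is 6 mm and its rim 16 mm above the origin. The four blocks sit two by two, 80 mm apart, in any arrangement, all at the same yaw, in a dark tray.
- well_round: Small round well, 52 mm in diameter, in a wooden block 76 x 76 x 16 mm high, fixed. Origin: centre of the block's underside, under the centre of the well; z up. Well 10 mm deep, its dark-lined floor is 6 mm and its rim 16 mm above the origin. In the same fixed dark wooden tray, 176 x 176 mm, with a rim 16 mm above the table.
- well_oblong: Oblong well, 40 mm (x) by 62 mm (y), in a wooden block 76 x 76 x 16 mm high, fixed. Origin: centre of the block's underside, under the centre of the well; z up. Well 10 mm deep, its dark-lined floor is 6 mm and its rim 16 mm above the origin. In the same tray; all four origins lie 6 mm above the table.
- well_pot: Large round well, 66 mm in diameter, in a wooden block 76 x 76 x 16 mm high, fixed. Origin: centre of the block's underside, under the centre of the well; z up. Well 10 mm deep, its dark-lined floor is 6 mm and its rim 16 mm above the origin. In the same tray.
Not all that is in view belongs to the job. Leave any yellow look-alike of the paste_pot alone.

How it is judged (in metres and radians):
At the end, for the whole second after the job is handed in: Each of the square, round and oblong seals and the paste pot stands upright (within 0.12 rad) on the floor of its own well (origin within 15 mm of the well's centre horizontally and within 3 mm of the floor height), released and at rest; both blanks are upright and within 25 mm of where they began (horizontal distance between seal_square and well_square below 0.015 m and z of seal_square in the frame of well_square between 0.003 and 0.009 m and angle between each of seal_square, seal_round, seal_oblong, paste_pot, blank_square, blank_round's own z axis and vertical below 0.12 rad and linear speed of each of seal_square, seal_round, seal_oblong, paste_pot below 0.02 m/s and horizontal distance between seal_round and well_round below 0.015 m and z of seal_round in the frame of well_round between 0.003 and 0.009 m and horizontal distance between seal_oblong and well_oblong below 0.015 m and z of seal_oblong in the frame of well_oblong between 0.003 and 0.009 m and horizontal distance between paste_pot and well_pot below 0.015 m and z of paste_pot in the frame of well_pot between 0.003 and 0.009 m and distance of each of blank_square, blank_round from where it was at the start of the episode below 0.025 m); the robot touches nothing.
It fails at once if an uncut blank is shifted more than 25 mm or tipped (distance of any of blank_square, blank_round from where it was at the start of the episode above 0.025 m or angle between any of blank_square, blank_round's own z axis and vertical above 0.35 rad).
It fails at once if a seal or the pot is dropped: out of the fingers and moving faster than 0.7 m/s (a fall of about 25 mm) ((linear speed of seal_square above 0.7 m/s and contact force between the fingers and seal_square below 0.01 N) or (linear speed of seal_round above 0.7 m/s and contact force between the fingers and seal_round below 0.01 N) or (linear speed of seal_oblong above 0.7 m/s and contact force between the fingers and seal_oblong below 0.01 N) or (linear speed of paste_pot above 0.7 m/s and contact force between the fingers and paste_pot below 0.01 N)).
It also fails if it takes over 90 s, if anything falls off the work surface, if the arm or the gripper's body presses on something with over 40 N, if the wrist force passes 120 N, or if a joint passes its speed limit or range.

## Robot

A 6-joint arm with a two-finger parallel gripper is mounted at the origin on the work surface. World frame = base frame: x ahead of the robot, y to its left, z up, the work surface at z = 0. Lengths are in mm, angles in rad, forces in N, time in s.
With the tool pointing down it reaches from about 400 to 925 mm from the base axis. Payload 12.5 kg.
Tool frame: the origin (TCP) lies midway between the tips of the shut fingers; the grasp point (between the pads) lies 19 mm behind it; z points along the fingers, y is the line along which they close (so a half turn about z gives the same grasp; the last joint's range is limited). The gripper opens to 95 mm and grips with 3 to 60 N. Pads are 20 mm wide; open, the fingers measure 119 mm over their backs; the gripper's body (75 mm by 180 mm) begins 59 mm behind the grasp point.
Start: joints at [1.099, 0.491, 1.559, -0, 1.092, -0.106], TCP at [223.545, 583.673, 214.661] pointing down, gripper open.
Joint ranges: [-3.1, 3.1], [-0.84, 2.19], [0.05, 2.79], [-1.13, 4.28], [0.06, 2.93], [-2.69, 2.69]. Speed limits (rad/s): [2.22, 2.22, 2.79, 3.14, 3.14, 3.14].

## Interface

Orientations are given as [roll, pitch, yaw] about the fixed x, y, z axes, in that order (R = Rz(yaw) Ry(pitch) Rx(roll)).
In Python, from cell import * gives the robot as it stands. The module is installed in compiled form; this text tells all that it offers.
- The arm moves only by the tool arm_command, never from a script. Its arguments are lists of equal length, an entry for each row: "delta_pos": the shift along the world's x, y, z in units of 250 mm (1.0 is 250 mm), a list of three; "delta_rot": the turn, a rotation vector about the world's x, y, z in units of 90 degrees (1.0 is 90 degrees), a list of three; "claw": the closure, from 0 (fully open) to 1 (shut). In form: {"delta_pos": [[tx, ty, tz], ...], "delta_rot": [[wx, wy, wz], ...], "claw": [claw, ...]}. A call has exactly 5 rows; each row is the pose to reach, as a shift and turn from the pose commanded when the call began; what a row does not reach only later rows make up. A row lasts 1/12 s, in which the tool goes at most 41.7 mm and 7.16 degrees, less where a joint would pass 70% of its speed; a pose out of reach is approached as far as the arm can. A call with a number of a shift or a turn outside -1 to 1 is refused whole. A call with a gripper value outside its range is refused whole. The fingers move at their own pace and stop on an object; the grip force is fixed at half the most. Time passes only in rows, so rows that repeat a pose let the fingers close, or fill a call up. It gives the time, the measured TCP pose, the force, the opening and the grip force at its end, in the units of the state.
- state(): the state, without advancing time (a new reading comes with each control period).
- read_camera(name): name is "scene" or "top"; returns the picture (420x560x3 uint8, red, green, blue); there is no depth.
- calibration(name): a dict with "camera_matrix" (3x3 intrinsics, pixels), "k1" (the pictures are not rectified: a ray, as slopes to the right and down, at radius r is drawn at 1 + k1 r^2 times it, then the intrinsics apply), "T" (4x4, takes a point from camera to world coordinates). Camera axes: x right, y down, z forward; pixel columns grow to the right and rows downward; lengths in mm; the calibration is good to about 2 mm. A picture is of the moment at which its call begins. calibration takes no time and is no camera call.
- job_done(): hands the job in; it is judged then, once.
The state is a dict: "t": time; "joints": joint angles; "qvel": joint speeds; "tau": joint torques, N m; "eef_pos": TCP position; "tcp_rot": TCP orientation; "ft_force": force on the tool from outside, world axes, zero at the start; "moment": the same for the moment, N m; "opening": opening from 0.0 (shut) to 1.0 (fully open); "grip_force": force on a finger pad.
Only numpy, scipy, OpenCV 4.12 (cv2) and the standard library are available. Lean on these libraries where they do the work, as an engineer would, in place of code of your own. Each camera call takes 0.05 s, during which the arm holds its last target. There are 200 camera calls.

## Working session

There is one attempt and no reset: what is moved stays moved. The work goes in short steps, Python scripts to look and compute and a tool call to move; the robot and the scene stay as the last step left them, time stands still between calls to the robot, and variables do not carry over. Pictures are saved under pics/ and viewed, at most 14 in all, crops included, and the job is handed in when it is done.

Besides the shell and the picture viewer there is one more tool, called after ">>>" by a JSON object that holds its "op" and its "data". arm_command: Moves the arm, as the interface text tells. Shifts and turns lie within -1 to 1; 1 stands for 250 mm of shift or 90 degrees of turn. Its arguments: {"type":"object","properties":{"delta_pos":{"type":"array"},"delta_rot":{"type":"array"},"claw":{"type":"array"}},"required":["delta_pos","delta_rot","claw"]}

```bash
mkdir -p pics; python3 - <<'E'
from cell import *
import cv2,numpy as np
np.set_printoptions(precision=4,suppress=True)
for n in("scene","top"):
    im=read_camera(n); cv2.imwrite(f"pics/{n}0.png",im[:,:,::-1]); c=calibration(n); print(n,c)
s=state();print(s)
E
```

```text
scene {'camera_matrix': array([[529.1125,   0.    , 277.4211],
       [  0.    , 529.1125, 213.9857],
       [  0.    ,   0.    ,   1.    ]]), 'k1': 0.06412627260697483, 'T': array([[   0.4084,    0.6917,   -0.5956, 1259.2983],
       [   0.9128,   -0.3071,    0.2693, -343.2331],
       [   0.0034,   -0.6536,   -0.7568,  918.568 ],
       [   0.    ,    0.    ,    0.    ,    1.    ]])}
top {'camera_matrix': array([[397.5638,   0.    , 272.7166],
       [  0.    , 397.5638, 208.6807],
       [  0.    ,   0.    ,   1.    ]]), 'k1': -0.05457691456472757, 'T': array([[  0.0291,  -0.9926,   0.1182, 464.4172],
       [ -0.9992,  -0.0321,  -0.0239,   5.9418],
       [  0.0275,  -0.1174,  -0.9927, 895.8139],
       [  0.    ,   0.    ,   0.    ,   1.    ]])}
{'t': 0.1, 'joints': array([ 1.0994,  0.4915,  1.5594, -0.    ,  1.0917, -0.1056]), 'qvel': array([ 0.0008, -0.0012, -0.0019,  0.0001,  0.0014,  0.    ]), 'tau': array([  0.0032, -61.3627, -25.8612,   0.0694,   0.047 ,  -0.0001]), 'eef_pos': array([223.4476, 583.4582, 214.1309]), 'tcp_rot': array([-3.1406, -0.0001,  2.7758]), 'ft_force': array([-0.5891,  0.0013, -0.3968]), 'moment': array([ 0.0162,  0.015 , -0.005 ]), 'grip_force': 0.0, 'opening': 0.9971197603488212}
```

View pics/scene0.png

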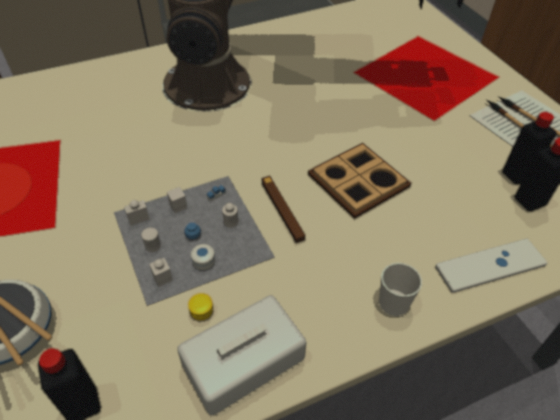

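View pics/top0.png

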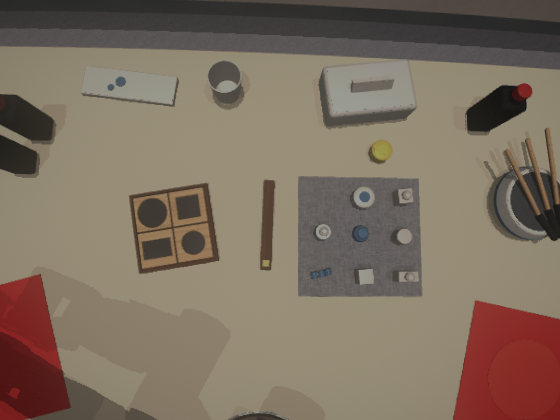

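The scene picture shows the mat at about (192,237) and the tray at (359,178).

In the top picture:
- **Seals, with knobs:** square (405,197), round (323,232), oblong (409,277).
- **Blanks, flat-topped:** round (404,237), square (365,277).
- **Pots:** the white one with the blue dot at (364,197) is the paste pot. The yellow one at (381,150) is the decoy, and the blue one at (361,233) is clutter.
- **Wells:** pot (152,212), square (188,207), oblong (157,248), round (193,243).

I'll confirm these in one enlarged crop.

```bash
python3 - <<'E'
import cv2,numpy as np
a=cv2.imread("pics/scene0.png")[170:310,100:280]; b=cv2.imread("pics/top0.png")
r=lambda i,w,h:cv2.resize(i,(w,h),interpolation=cv2.INTER_CUBIC)
A=r(a,400,300);B=r(cv2.imread("pics/scene0.png")[135:225,295:415],400,300)
C=r(b[170:305,290:470-40],400,300) if 0 else r(b[175:301,294:426],400,300);D=r(b[180:276,125:221],400,300)
D=r(b[180:276,110:238],400,300)
cv2.imwrite("pics/crop.png",np.vstack([np.hstack([A,B]),np.hstack([C,D])]))
E
```

```text
(no output)
```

View pics/crop.png

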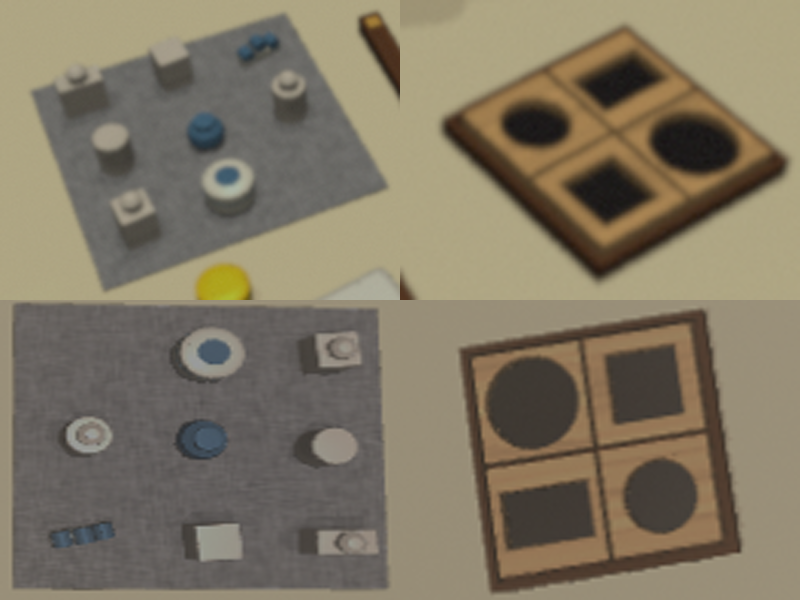

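The crop confirms it. The square, round and oblong seals carry knobs, the two blanks are flat, and the white pot has the blue dot. Next I'll segment and measure.

```bash
cat > h.py <<'E'
import cv2,numpy as np
from cell import *
np.set_printoptions(precision=2,suppress=True)
C={n:calibration(n) for n in("scene","top")}
def rays(n,p):
    c=C[n];K=c["camera_matrix"];p=np.asarray(p,float).reshape(-1,2)
    d=cv2.undistortPoints(p.reshape(-1,1,2),K,np.array([c["k1"],0,0,0.]))[:,0]
    return c["T"][:3,3],np.c_[d,np.ones(len(d))]@c["T"][:3,:3].T
def plane(n,p,z):
    o,d=rays(n,p);return (o+d*((z-o[2])/d[:,2])[:,None])[:,:2]
def tri(p,q):  # scene px, top px -> point, gap
    o1,d1=rays("scene",p);o2,d2=rays("top",q);d1=d1[0]/np.linalg.norm(d1);d2=d2[0]/np.linalg.norm(d2)
    s=np.linalg.lstsq(np.c_[d1,-d2],o2-o1,rcond=None)[0];a=o1+s[0]*d1;b=o2+s[1]*d2
    return (a+b)/2,np.linalg.norm(a-b)
def proj(n,P):
    c=C[n];T=np.linalg.inv(c["T"]);X=T[:3,:3]@np.asarray(P,float)+T[:3,3];x=X[:2]/X[2];x=x*(1+c["k1"]*(x@x));K=c["camera_matrix"];return K[:2,:2]@x+K[:2,2]
E
python3 - <<'E'
from h import *
M={}
for n in C:
    im=cv2.imread(f"pics/{n}0.png");hsv=cv2.cvtColor(im,cv2.COLOR_BGR2HSV)
    # wells: dark blobs with ray landing on the tray
    x0,y0,x1,y1=(295,135,415,225) if n=="scene" else (110,180,238,276)
    g=cv2.resize(im[y0:y1,x0:x1],None,fx=4,fy=4,interpolation=cv2.INTER_CUBIC)
    s=g[:,:,2].astype(int)-g[:,:,0]; m=((s<25)&(g[:,:,2]<85)).astype(np.uint8)
    nb,l,st,ce=cv2.connectedComponentsWithStats(m)
    for i in range(1,nb):
        if 1500<st[i,4]<12000:
            c=max(cv2.findContours((l==i).astype(np.uint8),0,1)[0],key=cv2.contourArea)[:,0]
            px=(c-1.5)/4+[x0,y0];w=plane(n,px,22).astype(np.float32);mo=cv2.moments(w.reshape(-1,1,2))
            cen=np.array([mo["m10"],mo["m01"]])/mo["m00"];r=cv2.minAreaRect(w)
            print(n,"well",px.mean(0),cen,"rect",np.array(r[0]),np.array(r[1]),round(r[2],1),"area",round(abs(mo["m00"])))
    # mat stats
    x0,y0,x1,y1=(100,170,280,310) if n=="scene" else (294,175,426,301)
    g=im[y0:y1,x0:x1]
    for nm,P in dict(sq=(160,270) if n=="scene" else(405,197),mat=(190,275) if n=="scene" else (340,250)).items():
        print(nm,im[P[1]-10:P[1]+11:2,P[0]].tolist())
E
```

```text
scene well [360.43 159.08] [473.67 234.66] rect [473.46 234.67] [29.88 51.33] 11.2 area 1417
scene well [335.2  172.38] [489.41 156.47] rect [489.77 156.48] [43.93 36.54] 66.0 area 1255
scene well [382.85 178.16] [552.21 250.2 ] rect [552.03 250.33] [55.8  53.21] 84.3 area 2306
scene well [357.13 198.05] [578.55 154.11] rect [581.54 161.49] [240.01 124.6 ] 55.9 area 1527
scene well [357.17 192.16] [567.67 172.12] rect [567.55 172.31] [40.28 41.22] 11.7 area 1540
sq [[131, 147, 154], [134, 151, 159], [126, 141, 147], [97, 110, 115], [80, 90, 95], [122, 136, 143], [119, 134, 140], [76, 84, 88], [68, 76, 79], [68, 76, 78], [66, 75, 77]]
mat [[101, 104, 105], [101, 104, 105], [101, 104, 105], [100, 103, 103], [99, 103, 103], [96, 99, 100], [99, 102, 103], [101, 104, 106], [101, 105, 105], [103, 107, 108], [101, 106, 107]]
top well [187.9  206.69] [566.83 172.35] rect [566.78 172.42] [47.92 47.96] 11.2 area 2200
top well [151.62 212.51] [551.37 250.63] rect [551.14 250.42] [63.3  61.86] 3.9 area 3075
top well [192.93 242.31] [488.77 156.92] rect [488.91 156.94] [48.88 49.22] 73.6 area 1871
top well [156.77 248.28] [473.28 235.27] rect [473.37 235.47] [38.76 60.22] 11.0 area 2215
sq [[89, 93, 96], [123, 133, 141], [105, 113, 122], [112, 121, 131], [115, 124, 134], [114, 124, 134], [83, 91, 97], [133, 144, 152], [84, 91, 96], [66, 69, 72], [93, 95, 100]]
mat [[95, 96, 101], [92, 93, 98], [90, 90, 94], [91, 92, 97], [92, 93, 97], [93, 95, 99], [95, 97, 101], [92, 93, 96], [92, 93, 97], [98, 99, 103], [89, 91, 95]]
```

```bash
cat > seg.py <<'E'
from h import *
O=dict(sq=((160,269),(405,197)),rd=((230,212),(323,232)),ob=((136,210),(408,277)),pot=((202,255),(364,197)),bs=((176,197),(365,277)),br=((150,237),(404,237)))
def run(tag,objs=O,thr={"scene":118,"top":103},F=10):
    rows=[]
    for j,n in enumerate(("scene","top")):
        im=cv2.imread(f"pics/{n}{tag}.png");row=[]
        for k,v in objs.items():
            x,y=v[j];w=14 if k!="pot" else 16;g=cv2.resize(im[y-w:y+w,x-w:x+w],None,fx=F,fy=F,interpolation=cv2.INTER_CUBIC)
            m=((g[:,:,2]>thr[n])|(g[:,:,0].astype(int)-g[:,:,2]>20)).astype(np.uint8) if k=="pot" else (g[:,:,2]>thr[n]).astype(np.uint8)
            nb,l,st,ce=cv2.connectedComponentsWithStats(m);
            m=(np.isin(l,[i for i in range(1,nb) if st[i,4]>150 and np.hypot(*(ce[i]-w*F))<7*F])).astype(np.uint8)
            pts=cv2.findNonZero(m);h=cv2.convexHull(pts);px=(h[:,0]-(F-1)/2)/F+[x-w,y-w]
            z=39 if k=="pot" else 47
            W=plane(n,px,z).astype(np.float32);r=cv2.minAreaRect(W);mo=cv2.moments(W.reshape(-1,1,2))
            print(n,k,"rect",np.array(r[0]),np.array(r[1]),round(r[2],1),"cen",np.array([mo["m10"],mo["m01"]])/mo["m00"])
            if k=="pot":
                b=(g[:,:,0].astype(int)-g[:,:,2]>20).astype(np.uint8);nb,l,st,ce=cv2.connectedComponentsWithStats(b);i=1+np.argmax(st[1:,4]);print("   dot px",(ce[i]-(F-1)/2)/F+[x-w,y-w])
            cv2.drawContours(g,[h],-1,(0,0,255),1);row.append(cv2.resize(g,(266,266)))
        rows+= [np.hstack(row[:3]),np.hstack(row[3:])]
    return rows
if __name__=="__main__":
    R=run("0");cv2.imwrite("pics/segA.png",np.vstack([R[0],R[2]]));cv2.imwrite("pics/segB.png",np.vstack([R[1],R[3]]))
E
python3 seg.py
```

```text
scene sq rect [ 600.57 -304.73] [36.68 34.78] 7.9 cen [ 601.04 -304.97]
scene rd rect [ 516.6  -123.59] [35.65 35.41] 27.8 cen [ 516.07 -123.26]Traceback (most recent call last):
  File "seg.py", line 22, in <module>
    R=run("0");cv2.imwrite("pics/segA.png",np.vstack([R[0],R[2]]));cv2.imwrite("pics/segB.png",np.vstack([R[1],R[3]]))
  File "seg.py", line 12, in run
    pts=cv2.findNonZero(m);h=cv2.convexHull(pts);px=(h[:,0]-(F-1)/2)/F+[x-w,y-w]
                             ~~~~~~~~~~~~~~^^^^^
cv2.error: OpenCV(4.12.0) /io/opencv/modules/imgproc/src/convhull.cpp:143: error: (-215:Assertion failed) total >= 0 && (depth == CV_32F || depth == CV_32S) in function 'convexHull'
```

```bash
sed -i 's|            m=((g|            R_=g[:,:,2];t=(np.median(np.r_[R_[0],R_[-1]])+np.percentile(R_,97))/2;thr={n:t}\n            m=((g|' seg.py; python3 seg.py
```

```text
scene sq rect [ 601.05 -304.8 ] [34.14 32.5 ] 6.8 cen [ 601.53 -304.94]
scene rd rect [ 517.17 -123.7 ] [33.59 32.85] 27.4 cen [ 516.48 -123.4 ]Traceback (most recent call last):
  File "seg.py", line 23, in <module>
    R=run("0");cv2.imwrite("pics/segA.png",np.vstack([R[0],R[2]]));cv2.imwrite("pics/segB.png",np.vstack([R[1],R[3]]))
  File "seg.py", line 13, in run
    pts=cv2.findNonZero(m);h=cv2.convexHull(pts);px=(h[:,0]-(F-1)/2)/F+[x-w,y-w]
                             ~~~~~~~~~~~~~~^^^^^
cv2.error: OpenCV(4.12.0) /io/opencv/modules/imgproc/src/convhull.cpp:143: error: (-215:Assertion failed) total >= 0 && (depth == CV_32F || depth == CV_32S) in function 'convexHull'
```

```bash
sed -i 's|t=(np.median.*$|R_=np.where(g[:,:,2].astype(int)-g[:,:,0]>32,90,R_).astype(np.uint8);g0=g;g=g.copy();g[:,:,2]=R_;t=(np.median(np.r_[R_[0],R_[-1]])+np.percentile(R_,97))/2;thr={n:t}|; s|cv2.drawContours(g,|g=g0;cv2.drawContours(g,|' seg.py; python3 seg.py
```

```text
scene sq rect [ 601.05 -304.8 ] [34.14 32.5 ] 6.8 cen [ 601.53 -304.94]
scene rd rect [ 517.17 -123.7 ] [33.59 32.85] 27.4 cen [ 516.48 -123.4 ]
scene ob rect [ 421.28 -306.92] [31.57 62.58] 1.6 cen [ 423.6  -308.04]
scene pot rect [ 600.2  -215.35] [47.36 46.8 ] 21.2 cen [ 600.18 -215.36]
   dot px [201.85 251.75]
scene bs rect [ 424.15 -215.11] [32.57 65.85] 6.9 cen [ 423.92 -216.08]
scene br rect [ 512.34 -301.59] [32.42 32.78] 49.5 cen [ 512.42 -301.37]
top sq rect [ 604.51 -304.61] [31.49 31.28] 6.1 cen [ 604.56 -304.56]
top rd rect [ 520.56 -124.13] [31.57 31.99] 1.7 cen [ 520.25 -123.83]
top ob rect [ 428.79 -310.03] [21.   43.01] 2.3 cen [ 428.76 -309.84]
top pot rect [ 599.84 -214.19] [45.66 46.17] 8.3 cen [ 599.55 -214.17]
   dot px [364.11 196.48]
top bs rect [ 426.81 -217.58] [31.81 31.56] 6.2 cen [ 426.69 -217.44]
top br rect [ 515.62 -301.48] [31.79 31.86] 45.1 cen [ 515.53 -301.29]
```

View pics/segA.png

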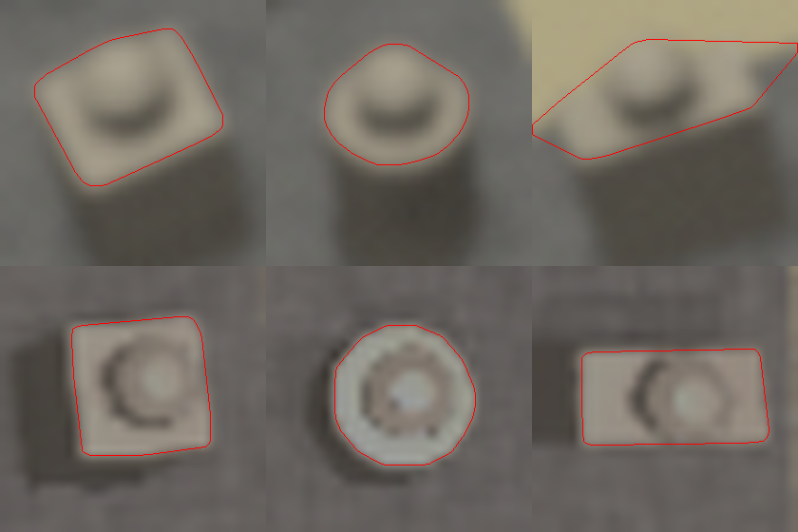

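The top faces outline cleanly in the top view, with sizes of about 31.5, 32 and 21x43 mm matching the text at z=47. In the scene view the knobs and the table bias the hulls. I'll triangulate heights from the pot dot, the round blank's top and the seals' front corners.

```bash
python3 - <<'E'
from h import *
print("dot",tri((201.85,251.75),(364.11,196.48)))
pb=proj("scene",[512.4,-301.4,47]);qb=proj("top",[515.5,-301.4,47]);print("br",tri(pb,qb))
f=lambda x,y,cx,cy,w=14,S=266:np.array([cx-w+x/S*2*w-.5,cy-w+y/S*2*w-.5])
# front corners: scene bottom-left / right, matched to top-view right / lower... (world corners from top rects)
box=lambda c,s,a:cv2.boxPoints((c,s,a))
for k,c,s,a,cs in [("sq",(604.5,-304.6),(32,32),6.1,[f(92,187,160,269),f(223,127,160,269),f(35,85,160,269)]),("ob",(428.8,-310),(22,44),1.5,[f(585,160,136,210)-[28,0],f(752,107,136,210)-[28,0]])]:
    B=box(c,s,a)
    for p in cs:
        P=min(B,key=lambda b:np.linalg.norm(proj("scene",[*b,47])-p)); print(k,p,P,proj("scene",[*P,47]),tri(p,proj("top",[*P,47])))
E
```

```text
dot (array([ 599.46, -214.81,   40.9 ]), np.float64(0.8613526740738603))
br (array([ 515.11, -301.01,   49.71]), np.float64(1.2099977468535903))
sq [155.18 274.18] [ 622.11 -318.81] [155.   275.71] (array([ 621.42, -317.54,   50.56]), np.float64(0.1898790310907262))
sq [168.97 267.87] [ 618.71 -286.99] [170.25 268.94] (array([ 617.78, -287.49,   49.44]), np.float64(2.7771208319888556))
sq [149.18 263.45] [ 590.29 -322.21] [149.03 264.19] (array([ 590.03, -321.51,   48.8 ]), np.float64(0.013930576375297902))
ob [155.08 212.34] [ 439.22 -287.72] [146.23 207.32] (array([ 443.23, -281.8 ,   35.23]), np.float64(20.71894533960086))
ob [172.66 206.76] [ 439.22 -287.72] [146.23 207.32] (array([ 451.94, -257.97,   58.69]), np.float64(54.311835123213555))
```

Heights triangulate to about 49–50 mm for the seal tops and 41 for the pot. The text gives 47 and 39, so they agree within the calibration error. The wells agree between the two views to about 1 mm at z=22.

- **Targets from the top view:** sq (604.5,-304.6), rd (520.4,-124), ob (428.8,-310), pot (599.7,-214.4).
- **Wells:** sq (567,172.3), rd (489,156.8), ob (473.4,235), pot (551.6,250.5), tray yaw 11.3°.
- **Grip:** I'll close roughly along x, with the tips 14 mm above the underside so the fingers stay above the well rim.

>>> {"op": "arm_command", "data": {"delta_pos": [[0.059,-0.142,-0.019],[0.118,-0.283,-0.038],[0.178,-0.425,-0.056],[0.237,-0.566,-0.075],[0.296,-0.708,-0.094]], "delta_rot": [[0,0,-0.068],[0,0,-0.136],[0,0,-0.204],[0,0,-0.272],[0,0,-0.339]], "claw": [0.3,0.3,0.3,0.3,0.3]}}

```text
t: 0.52
eef_pos: [297.6, 405.0, 190.8]
tcp_rot: [-3.141, 0.0, 2.239]
ft_force: [1.3, 0.4, -1.0]
opening: 0.725
grip_force: 0.0
```

>>> {"op": "arm_command", "data": {"delta_pos": [[0.059,-0.142,-0.019],[0.118,-0.283,-0.038],[0.178,-0.425,-0.056],[0.237,-0.566,-0.075],[0.296,-0.708,-0.094]], "delta_rot": [[0,0,-0.068],[0,0,-0.136],[0,0,-0.204],[0,0,-0.272],[0,0,-0.339]], "claw": [0.3,0.3,0.3,0.3,0.3]}}

```text
t: 0.93
eef_pos: [371.8, 228.0, 167.5]
tcp_rot: [3.141, 0.0, 1.706]
ft_force: [0.7, 0.5, -0.7]
opening: 0.698
grip_force: 0.0
```

>>> {"op": "arm_command", "data": {"delta_pos": [[0.059,-0.142,-0.019],[0.118,-0.283,-0.038],[0.178,-0.425,-0.056],[0.237,-0.566,-0.075],[0.297,-0.704,-0.094]], "delta_rot": [[0,0,0],[0,0,0],[0,0,0],[0,0,0],[0,0,0]], "claw": [0.3,0.3,0.3,0.3,0.3]}}

```text
t: 1.35
eef_pos: [446.1, 51.7, 143.9]
tcp_rot: [3.142, -0.0, 1.711]
ft_force: [0.6, 0.3, 0.2]
opening: 0.703
grip_force: 0.0
```

>>> {"op": "arm_command", "data": {"delta_pos": [[0.074,-0.176,-0.024],[0.148,-0.352,-0.048],[0.222,-0.528,-0.072],[0.297,-0.704,-0.094],[0.297,-0.704,-0.094]], "delta_rot": [[0,0,0],[0,0,0],[0,0,0],[0,0,0],[0,0,0]], "claw": [0.3,0.3,0.3,0.3,0.3]}}

```text
t: 1.77
eef_pos: [521.0, -125.8, 120.0]
tcp_rot: [3.141, 0.0, 1.709]
ft_force: [0.4, -0.5, -0.3]
opening: 0.7
grip_force: 0.0
```

>>> {"op": "arm_command", "data": {"delta_pos": [[0,0.006,-0.1],[0,0.006,-0.2],[0,0.006,-0.3],[0,0.006,-0.38],[0,0.006,-0.412]], "delta_rot": [[0,0,0],[0,0,0],[0,0,0],[0,0,0],[0,0,0]], "claw": [0.3,0.3,0.3,0.3,0.3]}}

```text
t: 2.18
eef_pos: [518.9, -120.5, 15.1]
tcp_rot: [-3.138, -0.002, 1.711]
ft_force: [-0.3, -0.2, 0.2]
opening: 0.699
grip_force: 0.0
```

>>> {"op": "arm_command", "data": {"delta_pos": [[0,0,0],[0,0,0],[0,0,0],[0,0,0],[0,0,0]], "delta_rot": [[0,0,0],[0,0,0],[0,0,0],[0,0,0],[0,0,0]], "claw": [0.3,1,1,1,1]}}

```text
t: 2.6
eef_pos: [520.5, -120.9, 18.7]
tcp_rot: [3.14, 0.001, 1.711]
ft_force: [-0.3, -0.1, 0.8]
opening: 0.477
grip_force: 0.0
```

>>> {"op": "arm_command", "data": {"delta_pos": [[0,0,0],[0,0,0],[0,0,0],[0,0,0],[0,0,0]], "delta_rot": [[0,0,0],[0,0,0],[0,0,0],[0,0,0],[0,0,0]], "claw": [1,1,1,1,1]}}

```text
t: 3.02
eef_pos: [520.2, -120.9, 18.2]
tcp_rot: [3.141, 0.0, 1.711]
ft_force: [-0.1, 0.5, 6.3]
opening: 0.351
grip_force: 30.0
```

>>> {"op": "arm_command", "data": {"delta_pos": [[0,0,0.03],[0,0,0.12],[0,0,0.22],[0,0,0.32],[0,0,0.41]], "delta_rot": [[0,0,0],[0,0,0],[0,0,0],[0,0,0],[0,0,0]], "claw": [1,1,1,1,1]}}

```text
t: 3.43
eef_pos: [519.9, -120.8, 121.9]
tcp_rot: [3.141, 0.0, 1.711]
ft_force: [0.3, -0.1, -0.8]
opening: 0.35
grip_force: 30.0
```

>>> {"op": "arm_command", "data": {"delta_pos": [[-0.01,0.08,0],[-0.03,0.2,0],[-0.04,0.33,0],[-0.05,0.46,0],[-0.06,0.6,0]], "delta_rot": [[0,0,0],[0,0,0],[0,0,0],[0,0,0],[0,0,0]], "claw": [1,1,1,1,1]}}

```text
t: 3.85
eef_pos: [504.6, 30.3, 120.7]
tcp_rot: [3.141, 0.0, 1.71]
ft_force: [1.9, 0.1, -1.5]
opening: 0.354
grip_force: 30.0
```

>>> {"op": "arm_command", "data": {"delta_pos": [[-0.01,0.14,0],[-0.03,0.28,0],[-0.05,0.41,0],[-0.06,0.49,0],[-0.064,0.523,0]], "delta_rot": [[0,0,0],[0,0,0],[0,0,0],[0,0,0],[0,0,0]], "claw": [1,1,1,1,1]}}

```text
t: 4.27
eef_pos: [488.3, 162.4, 120.6]
tcp_rot: [3.141, -0.0, 1.713]
ft_force: [0.2, -0.9, -0.8]
opening: 0.356
grip_force: 30.0
```

>>> {"op": "arm_command", "data": {"delta_pos": [[0,0,-0.05],[0,0,-0.12],[0,0,-0.2],[0,0,-0.26],[0,0,-0.3]], "delta_rot": [[0,0,0],[0,0,0],[0,0,0],[0,0,0],[0,0,0]], "claw": [1,1,1,1,1]}}

```text
t: 4.68
eef_pos: [488.7, 159.3, 44.1]
tcp_rot: [-3.14, 0.0, 1.71]
ft_force: [0.3, -0.9, 0.1]
opening: 0.35
grip_force: 30.0
```

```bash
python3 - <<'E'
from h import *
s=state();print(s["t"],s["eef_pos"],s["ft_force"],s["grip_force"],s["opening"])
a=[]
for n in C:
    im=read_camera(n)[:,:,::-1];cv2.imwrite(f"pics/{n}1.png",im)
    p=proj(n,[489,157,30]).astype(int);p=np.clip(p,50,None);a.append(cv2.resize(im[p[1]-50:p[1]+50,p[0]-50:p[0]+50],(400,400),interpolation=2))
cv2.imwrite("pics/p1.png",np.hstack(a))
E
```

```text
4.6833 [488.7  159.31  44.08] [ 0.32 -0.94  0.1 ] 29.999848008155823 0.34982604359061437
```

View pics/p1.png

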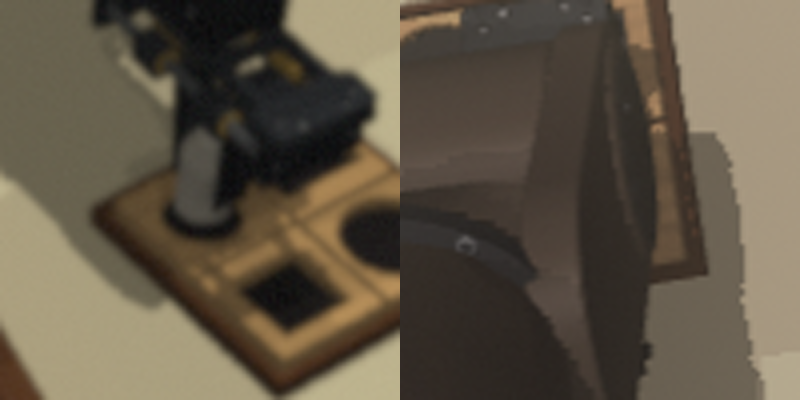

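Scene crop: the round seal is upright in the fingers and its base is centred over the round well, at (200,215) in the crop. The arm hides it from the top camera. I'll lower it gently.

>>> {"op": "arm_command", "data": {"delta_pos": [[0,0,-0.016],[0,0,-0.034],[0,0,-0.05],[0,0,-0.064],[0,0,-0.072]], "delta_rot": [[0,0,0],[0,0,0],[0,0,0],[0,0,0],[0,0,0]], "claw": [1,1,1,1,1]}}

```text
t: 5.2
eef_pos: [489.1, 159.9, 27.1]
tcp_rot: [3.141, -0.0, 1.711]
ft_force: [-6.7, 0.2, 38.0]
opening: 0.35
grip_force: 30.0
```

>>> {"op": "arm_command", "data": {"delta_pos": [[0,0,0],[0,0,-0.002],[0,0,-0.003],[0,0,-0.003],[0,0,-0.003]], "delta_rot": [[0,0,0],[0,0,0],[0,0,0],[0,0,0],[0,0,0]], "claw": [1,1,1,1,1]}}

```text
t: 5.62
eef_pos: [489.1, 160.0, 27.2]
tcp_rot: [3.141, 0.0, 1.711]
ft_force: [-3.7, -1.0, 12.2]
opening: 0.357
grip_force: 30.0
```

>>> {"op": "arm_command", "data": {"delta_pos": [[0,0,0],[0,0,0],[0,0,0],[0,0,0],[0,0,0]], "delta_rot": [[0,0,0],[0,0,0],[0,0,0],[0,0,0],[0,0,0]], "claw": [0.3,0.3,0.3,0.3,0.3]}}

```text
t: 6.03
eef_pos: [489.1, 159.9, 26.3]
tcp_rot: [3.142, -0.0, 1.711]
ft_force: [-0.6, -0.1, -0.5]
opening: 0.647
grip_force: 0.0
```

>>> {"op": "arm_command", "data": {"delta_pos": [[0,0,0.03],[0,0,0.1],[0,0,0.19],[0,0,0.29],[0,0,0.376]], "delta_rot": [[0,0,0],[0,0,0],[0,0,0],[0,0,0],[0,0,0]], "claw": [0.3,0.3,0.3,0.3,0.3]}}

```text
t: 6.45
eef_pos: [489.0, 159.9, 122.2]
tcp_rot: [3.141, -0.0, 1.711]
ft_force: [0.5, 0.2, 0.4]
opening: 0.698
grip_force: 0.0
```

>>> {"op": "arm_command", "data": {"delta_pos": [[0.03,-0.12,0],[0.06,-0.25,0],[0.09,-0.37,0],[0.12,-0.5,0],[0.154,-0.62,0]], "delta_rot": [[0,0,0],[0,0,0],[0,0,0],[0,0,0],[0,0,-0.02]], "claw": [0.3,0.3,0.3,0.3,0.3]}}

```text
t: 6.87
eef_pos: [527.6, 3.3, 121.1]
tcp_rot: [3.141, 0.0, 1.68]
ft_force: [0.5, 0.7, -0.7]
opening: 0.702
grip_force: 0.0
```

>>> {"op": "arm_command", "data": {"delta_pos": [[0.03,-0.12,0],[0.06,-0.25,0],[0.09,-0.37,0],[0.12,-0.5,0],[0.154,-0.62,0]], "delta_rot": [[0,0,0],[0,0,0],[0,0,0],[0,0,0],[0,0,0]], "claw": [0.3,0.3,0.3,0.3,0.3]}}

```text
t: 7.28
eef_pos: [566.0, -151.9, 121.0]
tcp_rot: [3.141, 0.0, 1.679]
ft_force: [0.1, -0.3, 0.2]
opening: 0.7
grip_force: 0.0
```

>>> {"op": "arm_command", "data": {"delta_pos": [[0.04,-0.15,0],[0.08,-0.3,0],[0.12,-0.45,0],[0.145,-0.57,0],[0.154,-0.618,0]], "delta_rot": [[0,0,0],[0,0,0],[0,0,0],[0,0,0],[0,0,0]], "claw": [0.3,0.3,0.3,0.3,0.3]}}

```text
t: 7.7
eef_pos: [604.8, -308.5, 120.7]
tcp_rot: [3.141, 0.001, 1.677]
ft_force: [0.2, -0.0, -0.3]
opening: 0.7
grip_force: 0.0
```

```bash
python3 - <<'E'
from h import *
s=state();print(s["t"],s["eef_pos"],s["tcp_rot"])
a=[]
im=read_camera("scene")[:,:,::-1];cv2.imwrite("pics/scene2.png",im)
for P in([489,157,30],[604,-304,60]):
    p=proj("scene",P).astype(int);a.append(cv2.resize(im[p[1]-50:p[1]+50,p[0]-50:p[0]+50],(400,400),interpolation=2))
cv2.imwrite("pics/p2.png",np.hstack(a))
E
```

```text
7.7 [ 604.78 -308.52  120.68] [3.14 0.   1.68]
```

View pics/p2.png

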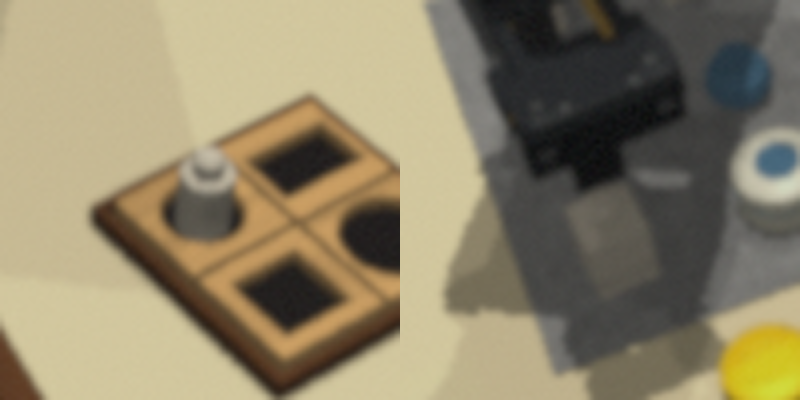

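The round seal stands upright in its well. The open gripper is above the square seal, so I'll pick that and carry it to the square well.

>>> {"op": "arm_command", "data": {"delta_pos": [[0,0,-0.08],[0,0,-0.18],[0,0,-0.28],[0,0,-0.37],[0,0,-0.413]], "delta_rot": [[0,0,0],[0,0,0],[0,0,0],[0,0,0],[0,0,0]], "claw": [0.3,0.3,0.3,0.3,0.3]}}

```text
t: 8.17
eef_pos: [603.4, -302.7, 14.8]
tcp_rot: [-3.139, -0.002, 1.68]
ft_force: [0.2, 0.7, -1.2]
opening: 0.7
grip_force: 0.0
```

>>> {"op": "arm_command", "data": {"delta_pos": [[0,0,0],[0,0,0],[0,0,0],[0,0,0],[0,0,0]], "delta_rot": [[0,0,0],[0,0,0],[0,0,0],[0,0,0],[0,0,0]], "claw": [0.3,1,1,1,1]}}

```text
t: 8.58
eef_pos: [605.0, -304.8, 18.5]
tcp_rot: [3.14, 0.001, 1.679]
ft_force: [0.0, -0.6, -0.1]
opening: 0.477
grip_force: 0.0
```

>>> {"op": "arm_command", "data": {"delta_pos": [[0,0,0],[0,0,0],[0,0,0],[0,0,0],[0,0,0]], "delta_rot": [[0,0,0],[0,0,0],[0,0,0],[0,0,0],[0,0,0]], "claw": [1,1,1,1,1]}}

```text
t: 9.0
eef_pos: [604.7, -304.7, 17.7]
tcp_rot: [3.141, 0.0, 1.679]
ft_force: [-0.9, 1.0, 6.4]
opening: 0.336
grip_force: 30.0
```

>>> {"op": "arm_command", "data": {"delta_pos": [[0,0,0.03],[0,0,0.12],[0,0,0.22],[0,0,0.32],[0,0,0.413]], "delta_rot": [[0,0,0],[0,0,0],[0,0,0],[0,0,0],[0,0,0]], "claw": [1,1,1,1,1]}}

```text
t: 9.42
eef_pos: [604.4, -304.5, 121.9]
tcp_rot: [-3.142, -0.0, 1.679]
ft_force: [0.2, 0.0, -0.8]
opening: 0.333
grip_force: 30.0
```

>>> {"op": "arm_command", "data": {"delta_pos": [[-0.01,0.1,0],[-0.02,0.22,0],[-0.03,0.36,0],[-0.04,0.5,0],[-0.05,0.636,0]], "delta_rot": [[0,0,0],[0,0,0.01],[0,0,0.03],[0,0,0.05],[0,0,0.057]], "claw": [1,1,1,1,1]}}

```text
t: 9.83
eef_pos: [591.5, -144.1, 120.6]
tcp_rot: [-3.142, -0.0, 1.77]
ft_force: [0.3, 0.4, -1.2]
opening: 0.335
grip_force: 30.0
```

>>> {"op": "arm_command", "data": {"delta_pos": [[-0.01,0.13,0],[-0.02,0.26,0],[-0.03,0.38,0],[-0.04,0.51,0],[-0.05,0.636,0]], "delta_rot": [[0,0,0],[0,0,0],[0,0,0],[0,0,0],[0,0,0]], "claw": [1,1,1,1,1]}}

```text
t: 10.25
eef_pos: [579.1, 14.9, 120.7]
tcp_rot: [-3.142, -0.0, 1.769]
ft_force: [1.2, 0.1, -1.5]
opening: 0.335
grip_force: 30.0
```

>>> {"op": "arm_command", "data": {"delta_pos": [[-0.01,0.14,0],[-0.02,0.3,0],[-0.03,0.46,0],[-0.04,0.58,0],[-0.05,0.636,0]], "delta_rot": [[0,0,0],[0,0,0],[0,0,0],[0,0,0],[0,0,0]], "claw": [1,1,1,1,1]}}

```text
t: 10.67
eef_pos: [566.4, 175.8, 120.6]
tcp_rot: [3.141, -0.0, 1.771]
ft_force: [-0.4, 0.2, -2.1]
opening: 0.337
grip_force: 30.0
```

>>> {"op": "arm_command", "data": {"delta_pos": [[0,0,-0.05],[0,0,-0.12],[0,0,-0.2],[0,0,-0.26],[0,0,-0.3]], "delta_rot": [[0,0,0],[0,0,0],[0,0,0],[0,0,0],[0,0,0]], "claw": [1,1,1,1,1]}}

```text
t: 11.08
eef_pos: [566.5, 171.8, 44.1]
tcp_rot: [-3.14, 0.0, 1.769]
ft_force: [0.5, 0.2, -1.8]
opening: 0.335
grip_force: 30.0
```

```bash
python3 - <<'E'
from h import *
s=state();print(s["t"],s["eef_pos"],s["tcp_rot"])
im=read_camera("scene")[:,:,::-1];cv2.imwrite("pics/scene3.png",im)
p=proj("scene",[567,172,40]).astype(int);cv2.imwrite("pics/p3.png",cv2.resize(im[p[1]-50:p[1]+50,p[0]-50:p[0]+50],(400,400),interpolation=2))
E
```

```text
11.0833 [566.53 171.85  44.06] [-3.14  0.    1.77]
```

View pics/p3.png

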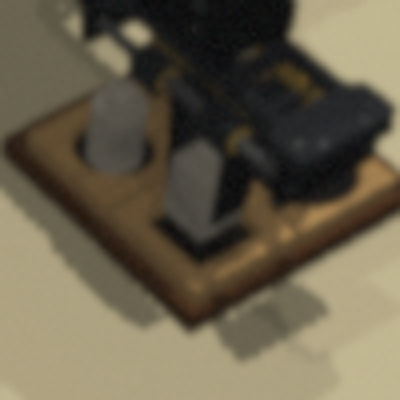

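The crop shows the square seal upright, aligned and centred above its well. The round seal beside it is undisturbed.

>>> {"op": "arm_command", "data": {"delta_pos": [[0,0,-0.016],[0,0,-0.034],[0,0,-0.052],[0,0,-0.066],[0,0,-0.073]], "delta_rot": [[0,0,0],[0,0,0],[0,0,0],[0,0,0],[0,0,0]], "claw": [1,1,1,1,1]}}

```text
t: 11.55
eef_pos: [567.1, 172.4, 27.0]
tcp_rot: [3.141, 0.0, 1.769]
ft_force: [0.1, 0.1, -1.7]
opening: 0.334
grip_force: 30.0
```

>>> {"op": "arm_command", "data": {"delta_pos": [[0,0,0],[0,0,-0.002],[0,0,-0.004],[0,0,-0.004],[0,0,-0.004]], "delta_rot": [[0,0,0],[0,0,0],[0,0,0],[0,0,0],[0,0,0]], "claw": [1,1,1,1,1]}}

```text
t: 11.97
eef_pos: [567.2, 172.5, 26.7]
tcp_rot: [3.141, 0.0, 1.769]
ft_force: [-2.2, -0.8, 4.9]
opening: 0.336
grip_force: 30.0
```

>>> {"op": "arm_command", "data": {"delta_pos": [[0,0,0],[0,0,0],[0,0,0],[0,0,0],[0,0,0]], "delta_rot": [[0,0,0],[0,0,0],[0,0,0],[0,0,0],[0,0,0]], "claw": [0.3,0.3,0.3,0.3,0.3]}}

```text
t: 12.38
eef_pos: [567.0, 172.4, 26.1]
tcp_rot: [3.142, -0.0, 1.769]
ft_force: [0.6, -0.3, -0.0]
opening: 0.626
grip_force: 0.0
```

>>> {"op": "arm_command", "data": {"delta_pos": [[0,0,0.03],[0,0,0.1],[0,0,0.19],[0,0,0.29],[0,0,0.377]], "delta_rot": [[0,0,0],[0,0,0],[0,0,0],[0,0,0],[0,0,0]], "claw": [0.3,0.3,0.3,0.3,0.3]}}

```text
t: 12.8
eef_pos: [567.1, 172.4, 122.3]
tcp_rot: [3.141, 0.0, 1.769]
ft_force: [0.5, -0.8, -0.2]
opening: 0.702
grip_force: 0.0
```

>>> {"op": "arm_command", "data": {"delta_pos": [[-0.04,-0.13,0],[-0.08,-0.26,0],[-0.11,-0.39,0],[-0.15,-0.52,0],[-0.184,-0.643,0]], "delta_rot": [[0,0,0],[0,0,-0.03],[0,0,-0.06],[0,0,-0.09],[0,0,-0.103]], "claw": [0.3,0.3,0.3,0.3,0.3]}}

```text
t: 13.22
eef_pos: [520.3, 10.3, 121.0]
tcp_rot: [3.141, 0.0, 1.605]
ft_force: [1.3, -0.4, 0.4]
opening: 0.702
grip_force: 0.0
```

>>> {"op": "arm_command", "data": {"delta_pos": [[-0.04,-0.13,0],[-0.08,-0.26,0],[-0.11,-0.39,0],[-0.15,-0.52,0],[-0.184,-0.643,0]], "delta_rot": [[0,0,0],[0,0,0],[0,0,0],[0,0,0],[0,0,0]], "claw": [0.3,0.3,0.3,0.3,0.3]}}

```text
t: 13.63
eef_pos: [474.3, -150.7, 121.0]
tcp_rot: [3.141, 0.0, 1.607]
ft_force: [1.2, -0.1, -0.1]
opening: 0.701
grip_force: 0.0
```

>>> {"op": "arm_command", "data": {"delta_pos": [[-0.05,-0.16,0],[-0.09,-0.32,0],[-0.14,-0.48,0],[-0.17,-0.6,0],[-0.185,-0.643,0]], "delta_rot": [[0,0,0],[0,0,0],[0,0,0],[0,0,0],[0,0,0]], "claw": [0.3,0.3,0.3,0.3,0.3]}}

```text
t: 14.05
eef_pos: [427.9, -313.7, 121.0]
tcp_rot: [3.141, 0.001, 1.604]
ft_force: [-0.5, 1.1, -0.6]
opening: 0.702
grip_force: 0.0
```

```bash
python3 - <<'E'
from h import *
s=state();print(s["t"],s["eef_pos"],s["tcp_rot"])
a=[]
im=read_camera("scene")[:,:,::-1];cv2.imwrite("pics/scene4.png",im)
for P in([520,190,30],[428,-300,60]):
    p=np.maximum(proj("scene",P).astype(int),50);a.append(cv2.resize(im[p[1]-50:p[1]+50,p[0]-50:p[0]+50],(400,400),interpolation=2))
cv2.imwrite("pics/p4.png",np.hstack(a))
E
```

```text
14.05 [ 427.89 -313.66  120.99] [3.14 0.   1.6 ]
```

View pics/p4.png

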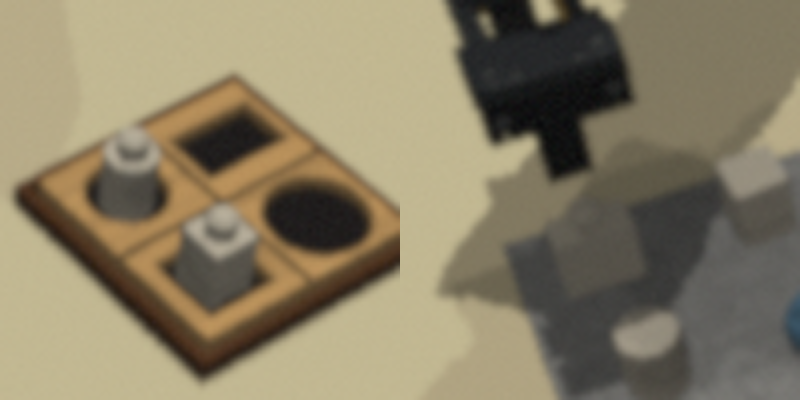

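Both placed seals stand in their wells, and the gripper is over the oblong seal.

>>> {"op": "arm_command", "data": {"delta_pos": [[0,0,-0.08],[0,0,-0.18],[0,0,-0.28],[0,0,-0.37],[0,0,-0.413]], "delta_rot": [[0,0,0],[0,0,0],[0,0,0],[0,0,0],[0,0,0]], "claw": [0.3,0.3,0.3,0.3,0.3]}}

```text
t: 14.52
eef_pos: [428.5, -308.1, 15.3]
tcp_rot: [-3.14, -0.002, 1.608]
ft_force: [-1.0, 0.0, 0.3]
opening: 0.7
grip_force: 0.0
```

>>> {"op": "arm_command", "data": {"delta_pos": [[0,0,0],[0,0,0],[0,0,0],[0,0,0],[0,0,0]], "delta_rot": [[0,0,0],[0,0,0],[0,0,0],[0,0,0],[0,0,0]], "claw": [0.3,1,1,1,1]}}

```text
t: 14.93
eef_pos: [429.2, -310.1, 18.3]
tcp_rot: [3.14, 0.001, 1.607]
ft_force: [0.2, -0.1, -0.5]
opening: 0.475
grip_force: 0.0
```

>>> {"op": "arm_command", "data": {"delta_pos": [[0,0,0],[0,0,0],[0,0,0],[0,0,0],[0,0,0]], "delta_rot": [[0,0,0],[0,0,0],[0,0,0],[0,0,0],[0,0,0]], "claw": [1,1,1,1,1]}}

```text
t: 15.35
eef_pos: [428.8, -309.9, 17.3]
tcp_rot: [3.141, 0.0, 1.607]
ft_force: [-0.2, 0.8, 4.3]
opening: 0.229
grip_force: 30.0
```

>>> {"op": "arm_command", "data": {"delta_pos": [[0,0,0],[0,0,0.03],[0,0,0.15],[0,0,0.29],[0,0,0.413]], "delta_rot": [[0,0,0],[0,0,0],[0,0,0],[0,0,0],[0,0,0]], "claw": [1,1,1,1,1]}}

```text
t: 15.77
eef_pos: [428.5, -309.6, 122.0]
tcp_rot: [-3.141, -0.001, 1.607]
ft_force: [0.5, 0.6, -0.6]
opening: 0.229
grip_force: 30.0
```

Opening 0.229, or 21.8 mm, is the oblong's 22 mm width. I'll carry it to its well.

>>> {"op": "arm_command", "data": {"delta_pos": [[0.01,0.08,0],[0.02,0.19,0],[0.03,0.31,0],[0.04,0.43,0],[0.045,0.545,0]], "delta_rot": [[0,0,0],[0,0,0.03],[0,0,0.06],[0,0,0.09],[0,0,0.103]], "claw": [1,1,1,1,1]}}

```text
t: 16.18
eef_pos: [439.9, -172.2, 120.8]
tcp_rot: [3.141, 0.0, 1.771]
ft_force: [1.6, -1.0, -0.1]
opening: 0.226
grip_force: 30.0
```

>>> {"op": "arm_command", "data": {"delta_pos": [[0.01,0.11,0],[0.02,0.22,0],[0.03,0.33,0],[0.04,0.44,0],[0.045,0.545,0]], "delta_rot": [[0,0,0],[0,0,0],[0,0,0],[0,0,0],[0,0,0]], "claw": [1,1,1,1,1]}}

```text
t: 16.6
eef_pos: [451.2, -35.9, 120.8]
tcp_rot: [3.141, 0.0, 1.769]
ft_force: [0.7, -0.2, 0.2]
opening: 0.232
grip_force: 30.0
```

>>> {"op": "arm_command", "data": {"delta_pos": [[0.01,0.11,0],[0.02,0.22,0],[0.03,0.33,0],[0.04,0.44,0],[0.045,0.545,0]], "delta_rot": [[0,0,0],[0,0,0],[0,0,0],[0,0,0],[0,0,0]], "claw": [1,1,1,1,1]}}

```text
t: 17.02
eef_pos: [462.5, 100.4, 120.8]
tcp_rot: [3.141, -0.0, 1.769]
ft_force: [0.3, 0.0, -1.6]
opening: 0.228
grip_force: 30.0
```

>>> {"op": "arm_command", "data": {"delta_pos": [[0.01,0.13,0],[0.02,0.26,0],[0.03,0.39,0],[0.04,0.5,0],[0.043,0.545,0]], "delta_rot": [[0,0,0],[0,0,0],[0,0,0],[0,0,0],[0,0,0]], "claw": [1,1,1,1,1]}}

```text
t: 17.43
eef_pos: [473.2, 238.0, 120.7]
tcp_rot: [3.141, -0.0, 1.771]
ft_force: [1.1, -0.7, -2.2]
opening: 0.231
grip_force: 30.0
```

>>> {"op": "arm_command", "data": {"delta_pos": [[0,0,-0.05],[0,0,-0.12],[0,0,-0.2],[0,0,-0.26],[0,0,-0.3]], "delta_rot": [[0,0,0],[0,0,0],[0,0,0],[0,0,0],[0,0,0]], "claw": [1,1,1,1,1]}}

```text
t: 17.85
eef_pos: [472.7, 234.5, 44.2]
tcp_rot: [-3.14, 0.0, 1.769]
ft_force: [0.6, -0.5, -1.4]
opening: 0.231
grip_force: 30.0
```

```bash
python3 - <<'E'
from h import *
s=state();print(s["t"],s["eef_pos"],s["tcp_rot"])
im=read_camera("scene")[:,:,::-1];cv2.imwrite("pics/scene5.png",im)
p=proj("scene",[500,210,40]).astype(int);cv2.imwrite("pics/p5.png",cv2.resize(im[p[1]-50:p[1]+50,p[0]-50:p[0]+50],(400,400),interpolation=2))
E
```

```text
17.85 [472.74 234.48  44.23] [-3.14  0.    1.77]
```

View pics/p5.png

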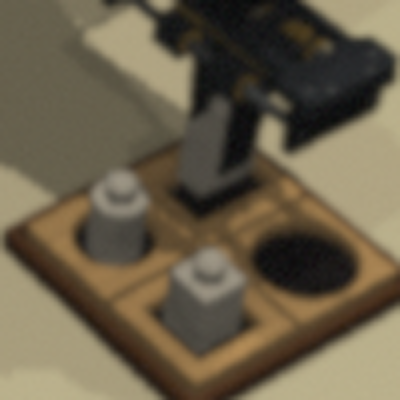

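The oblong seal hangs upright and aligned over its well. I'll lower and release it.

>>> {"op": "arm_command", "data": {"delta_pos": [[0,0,-0.016],[0,0,-0.034],[0,0,-0.052],[0,0,-0.066],[0,0,-0.073]], "delta_rot": [[0,0,0],[0,0,0],[0,0,0],[0,0,0],[0,0,0]], "claw": [1,1,1,1,1]}}

```text
t: 18.32
eef_pos: [473.3, 235.2, 27.1]
tcp_rot: [3.141, -0.0, 1.769]
ft_force: [-0.0, 0.1, -0.7]
opening: 0.226
grip_force: 30.0
```

>>> {"op": "arm_command", "data": {"delta_pos": [[0,0,0],[0,0,-0.002],[0,0,-0.004],[0,0,-0.004],[0,0,-0.004]], "delta_rot": [[0,0,0],[0,0,0],[0,0,0],[0,0,0],[0,0,0]], "claw": [1,1,1,1,1]}}

```text
t: 18.73
eef_pos: [473.4, 235.2, 26.4]
tcp_rot: [3.141, -0.0, 1.769]
ft_force: [0.8, 0.0, 1.0]
opening: 0.232
grip_force: 30.0
```

>>> {"op": "arm_command", "data": {"delta_pos": [[0,0,0],[0,0,0],[0,0,0],[0,0,0],[0,0,0]], "delta_rot": [[0,0,0],[0,0,0],[0,0,0],[0,0,0],[0,0,0]], "claw": [0.3,0.3,0.3,0.3,0.3]}}

```text
t: 19.15
eef_pos: [473.3, 235.2, 26.2]
tcp_rot: [3.141, 0.0, 1.769]
ft_force: [-0.3, 0.1, 0.4]
opening: 0.529
grip_force: 0.0
```

>>> {"op": "arm_command", "data": {"delta_pos": [[0,0,0.03],[0,0,0.1],[0,0,0.19],[0,0,0.29],[0,0,0.377]], "delta_rot": [[0,0,0],[0,0,0],[0,0,0],[0,0,0],[0,0,0]], "claw": [0.3,0.3,0.3,0.3,0.3]}}

```text
t: 19.57
eef_pos: [473.3, 235.2, 122.3]
tcp_rot: [3.141, -0.0, 1.769]
ft_force: [0.9, -0.2, -0.2]
opening: 0.694
grip_force: 0.0
```

>>> {"op": "arm_command", "data": {"delta_pos": [[0.03,-0.12,0],[0.07,-0.24,0],[0.1,-0.36,0],[0.13,-0.48,0],[0.168,-0.6,0]], "delta_rot": [[0,0,0],[0,0,0],[0,0,0],[0,0,0],[0,0,0]], "claw": [0.25,0.25,0.25,0.25,0.25]}}

```text
t: 19.98
eef_pos: [515.2, 83.8, 121.1]
tcp_rot: [3.141, 0.0, 1.769]
ft_force: [1.1, -0.2, 0.1]
opening: 0.748
grip_force: 0.0
```

>>> {"op": "arm_command", "data": {"delta_pos": [[0.03,-0.12,0],[0.07,-0.24,0],[0.1,-0.36,0],[0.13,-0.48,0],[0.168,-0.6,0]], "delta_rot": [[0,0,0],[0,0,0],[0,0,0],[0,0,0],[0,0,0]], "claw": [0.25,0.25,0.25,0.25,0.25]}}

```text
t: 20.4
eef_pos: [557.2, -66.4, 121.0]
tcp_rot: [3.141, 0.0, 1.769]
ft_force: [1.4, 0.7, -0.2]
opening: 0.751
grip_force: 0.0
```

>>> {"op": "arm_command", "data": {"delta_pos": [[0.04,-0.15,0],[0.08,-0.3,0],[0.12,-0.44,0],[0.15,-0.55,0],[0.17,-0.599,0]], "delta_rot": [[0,0,0],[0,0,0],[0,0,0],[0,0,0],[0,0,0]], "claw": [0.25,0.25,0.25,0.25,0.25]}}

```text
t: 20.82
eef_pos: [600.1, -218.1, 120.8]
tcp_rot: [3.141, 0.001, 1.767]
ft_force: [-0.2, 0.4, -0.5]
opening: 0.748
grip_force: 0.0
```

```bash
python3 - <<'E'
from h import *
s=state();print(s["t"],s["eef_pos"],s["tcp_rot"])
a=[]
im=read_camera("scene")[:,:,::-1];cv2.imwrite("pics/scene6.png",im)
for P in([510,210,30],[600,-214,60]):
    p=np.maximum(proj("scene",P).astype(int),50);a.append(cv2.resize(im[p[1]-50:p[1]+50,p[0]-50:p[0]+50],(400,400),interpolation=2))
cv2.imwrite("pics/p6.png",np.hstack(a))
E
```

```text
20.8167 [ 600.14 -218.06  120.84] [3.14 0.   1.77]
```

View pics/p6.png

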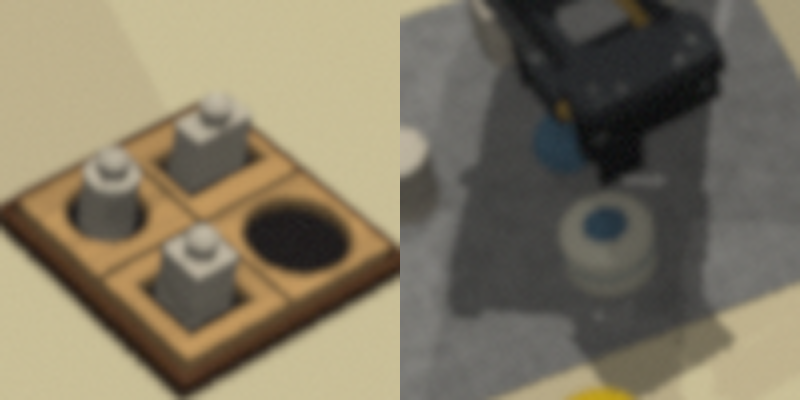

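All three seals are seated. The gripper is over the white pot with the blue dot.

>>> {"op": "arm_command", "data": {"delta_pos": [[0,0,-0.08],[0,0,-0.18],[0,0,-0.28],[0,0,-0.37],[0,0,-0.418]], "delta_rot": [[0,0,0],[0,0,0],[0,0,0],[0,0,0],[0,0,0]], "claw": [0.25,0.25,0.25,0.25,0.25]}}

```text
t: 21.28
eef_pos: [598.7, -213.0, 13.9]
tcp_rot: [-3.139, -0.002, 1.77]
ft_force: [0.8, 0.4, -0.1]
opening: 0.75
grip_force: 0.0
```

>>> {"op": "arm_command", "data": {"delta_pos": [[0,0,0],[0,0,0],[0,0,0],[0,0,0],[0,0,0]], "delta_rot": [[0,0,0],[0,0,0],[0,0,0],[0,0,0],[0,0,0]], "claw": [0.25,1,1,1,1]}}

```text
t: 21.7
eef_pos: [600.3, -214.7, 17.2]
tcp_rot: [3.14, 0.001, 1.769]
ft_force: [0.9, 0.1, -0.3]
opening: 0.524
grip_force: 0.0
```

>>> {"op": "arm_command", "data": {"delta_pos": [[0,0,0],[0,0,0],[0,0,0],[0,0,0],[0,0,0]], "delta_rot": [[0,0,0],[0,0,0],[0,0,0],[0,0,0],[0,0,0]], "claw": [1,1,1,1,1]}}

```text
t: 22.12
eef_pos: [600.2, -214.7, 17.1]
tcp_rot: [3.14, 0.001, 1.769]
ft_force: [-0.8, -0.5, 6.7]
opening: 0.496
grip_force: 30.0
```

>>> {"op": "arm_command", "data": {"delta_pos": [[0,0,0.01],[0,0,0.04],[0,0,0.09],[0,0,0.16],[0,0,0.24]], "delta_rot": [[0,0,0],[0,0,0],[0,0,0],[0,0,0],[0,0,0]], "claw": [1,1,1,1,1]}}

```text
t: 22.53
eef_pos: [599.5, -214.5, 76.9]
tcp_rot: [-3.141, -0.001, 1.769]
ft_force: [0.1, -0.4, -0.8]
opening: 0.497
grip_force: 30.0
```

>>> {"op": "arm_command", "data": {"delta_pos": [[0,0,0.06],[0,0,0.11],[0,0,0.15],[0,0,0.178],[0,0,0.178]], "delta_rot": [[0,0,0],[0,0,0],[0,0,0],[0,0,0],[0,0,0]], "claw": [1,1,1,1,1]}}

```text
t: 22.95
eef_pos: [600.2, -214.8, 121.9]
tcp_rot: [3.14, 0.001, 1.769]
ft_force: [0.1, 0.6, -1.8]
opening: 0.501
grip_force: 30.0
```

>>> {"op": "arm_command", "data": {"delta_pos": [[-0.01,0.1,0],[-0.02,0.22,0],[-0.03,0.35,0],[-0.05,0.49,0],[-0.064,0.62,0]], "delta_rot": [[0,0,0],[0,0,0],[0,0,0],[0,0,0],[0,0,0]], "claw": [1,1,1,1,1]}}

```text
t: 23.37
eef_pos: [582.8, -58.0, 119.5]
tcp_rot: [-3.14, -0.001, 1.768]
ft_force: [-0.2, 0.7, -1.0]
opening: 0.498
grip_force: 30.0
```

>>> {"op": "arm_command", "data": {"delta_pos": [[-0.01,0.13,0],[-0.02,0.25,0],[-0.03,0.37,0],[-0.05,0.5,0],[-0.064,0.62,0]], "delta_rot": [[0,0,0],[0,0,0],[0,0,0],[0,0,0],[0,0,0]], "claw": [1,1,1,1,1]}}

```text
t: 23.78
eef_pos: [566.9, 97.1, 119.6]
tcp_rot: [-3.14, -0.0, 1.769]
ft_force: [0.3, -0.7, -1.2]
opening: 0.5
grip_force: 30.0
```

>>> {"op": "arm_command", "data": {"delta_pos": [[-0.01,0.14,0],[-0.03,0.28,0],[-0.04,0.43,0],[-0.06,0.56,0],[-0.064,0.62,0]], "delta_rot": [[0,0,0],[0,0,0],[0,0,0],[0,0,0],[0,0,0]], "claw": [1,1,1,1,1]}}

```text
t: 24.2
eef_pos: [550.5, 253.7, 119.6]
tcp_rot: [-3.14, -0.0, 1.771]
ft_force: [0.8, 0.0, -1.9]
opening: 0.497
grip_force: 30.0
```

>>> {"op": "arm_command", "data": {"delta_pos": [[0,0,-0.05],[0,0,-0.12],[0,0,-0.2],[0,0,-0.26],[0,0,-0.3]], "delta_rot": [[0,0,0],[0,0,0],[0,0,0],[0,0,0],[0,0,0]], "claw": [1,1,1,1,1]}}

```text
t: 24.62
eef_pos: [551.1, 249.7, 43.3]
tcp_rot: [-3.139, 0.0, 1.769]
ft_force: [0.6, 0.9, -1.7]
opening: 0.497
grip_force: 30.0
```

```bash
python3 - <<'E'
from h import *
s=state();print(s["t"],s["eef_pos"],s["tcp_rot"])
im=read_camera("scene")[:,:,::-1];cv2.imwrite("pics/scene7.png",im)
p=proj("scene",[540,220,40]).astype(int);cv2.imwrite("pics/p7.png",cv2.resize(im[p[1]-50:p[1]+50,p[0]-50:p[0]+50],(400,400),interpolation=2))
E
```

```text
24.6167 [551.14 249.73  43.27] [-3.14  0.    1.77]
```

View pics/p7.png

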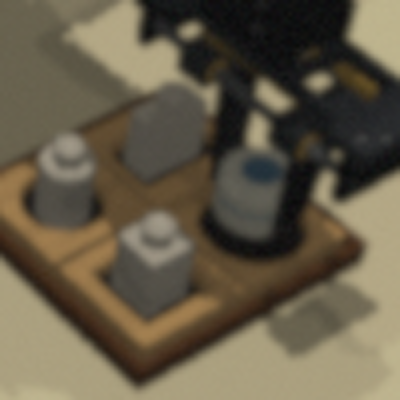

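The pot is held level over the large round well. I'll lower it.

>>> {"op": "arm_command", "data": {"delta_pos": [[0,0,-0.018],[0,0,-0.036],[0,0,-0.054],[0,0,-0.068],[0,0,-0.076]], "delta_rot": [[0,0,0],[0,0,0],[0,0,0],[0,0,0],[0,0,0]], "claw": [1,1,1,1,1]}}

```text
t: 25.08
eef_pos: [551.8, 250.4, 26.3]
tcp_rot: [3.141, 0.0, 1.769]
ft_force: [0.6, 0.7, -2.0]
opening: 0.498
grip_force: 30.0
```

>>> {"op": "arm_command", "data": {"delta_pos": [[0,0,0],[0,0,-0.002],[0,0,-0.004],[0,0,-0.004],[0,0,-0.004]], "delta_rot": [[0,0,0],[0,0,0],[0,0,0],[0,0,0],[0,0,0]], "claw": [1,1,1,1,1]}}

```text
t: 25.5
eef_pos: [551.9, 250.5, 26.1]
tcp_rot: [3.141, -0.0, 1.769]
ft_force: [-2.3, -1.1, 5.6]
opening: 0.499
grip_force: 30.0
```

Contact. I'll release, lift and move clear for a final check.

>>> {"op": "arm_command", "data": {"delta_pos": [[0,0,0],[0,0,0],[0,0,0],[0,0,0],[0,0,0]], "delta_rot": [[0,0,0],[0,0,0],[0,0,0],[0,0,0],[0,0,0]], "claw": [0.25,0.25,0.25,0.25,0.25]}}

```text
t: 25.92
eef_pos: [551.8, 250.4, 25.3]
tcp_rot: [3.142, 0.0, 1.769]
ft_force: [-0.6, -0.4, 0.7]
opening: 0.74
grip_force: 0.0
```

>>> {"op": "arm_command", "data": {"delta_pos": [[0,0,0.03],[0,0,0.1],[0,0,0.2],[0,0,0.34],[0,0,0.48]], "delta_rot": [[0,0,0],[0,0,0],[0,0,0],[0,0,0],[0,0,0]], "claw": [0.25,0.25,0.25,0.25,0.25]}}

```text
t: 26.33
eef_pos: [551.3, 250.3, 146.8]
tcp_rot: [-3.14, 0.0, 1.769]
ft_force: [1.2, 0.9, 0.3]
opening: 0.749
grip_force: 0.0
```

>>> {"op": "arm_command", "data": {"delta_pos": [[-0.03,0.14,0.03],[-0.06,0.28,0.06],[-0.1,0.42,0.08],[-0.12,0.56,0.1],[-0.15,0.68,0.1]], "delta_rot": [[0,0,0],[0,0,0],[0,0,0],[0,0,0],[0,0,0]], "claw": [0.25,0.25,0.25,0.25,0.25]}}

```text
t: 26.75
eef_pos: [514.1, 422.7, 172.3]
tcp_rot: [3.139, -0.001, 1.769]
ft_force: [-0.0, -0.7, 0.2]
opening: 0.748
grip_force: 0.0
```

>>> {"op": "arm_command", "data": {"delta_pos": [[-0.12,0.1,0],[-0.24,0.2,0],[-0.36,0.3,0],[-0.44,0.36,0],[-0.44,0.36,0]], "delta_rot": [[0,0,0],[0,0,0],[0,0,0],[0,0,0],[0,0,0]], "claw": [0.25,0.25,0.25,0.25,0.25]}}

```text
t: 27.17
eef_pos: [400.4, 513.0, 171.0]
tcp_rot: [-3.141, -0.001, 1.773]
ft_force: [-0.3, -0.1, -0.1]
opening: 0.751
grip_force: 0.0
```

```bash
python3 - <<'E'
from h import *
s=state();print(s["t"],s["eef_pos"],s["ft_force"])
a=[]
for n in("scene","top"):
    im=read_camera(n)[:,:,::-1];cv2.imwrite(f"pics/{n}8.png",im)
    for P,h in(([520,205,20],50),([515,-215,20],70)):
        p=proj(n,P).astype(int);a.append(cv2.resize(im[p[1]-h:p[1]+h,p[0]-h:p[0]+h],(300,300),interpolation=2))
cv2.imwrite("pics/p8.png",np.vstack([np.hstack(a[:2]),np.hstack(a[2:])]))
E
```

```text
27.1667 [400.4  513.02 171.03] [-0.3  -0.12 -0.08]
```

View pics/p8.png

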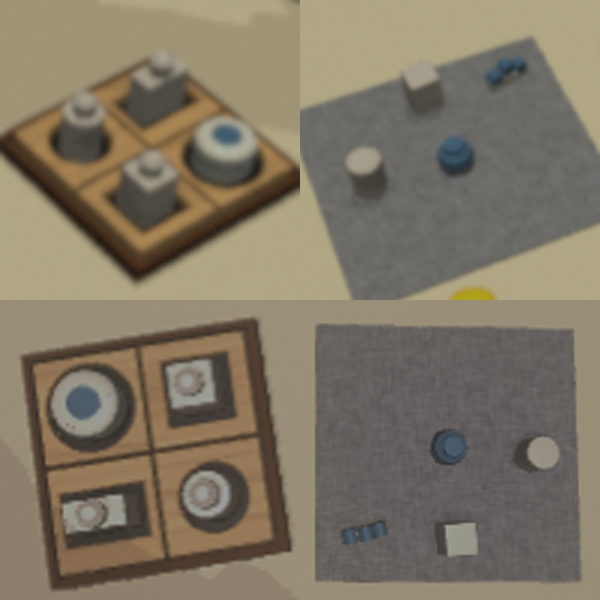

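All four items stand in their wells, and the blanks are where they began. The offsets in the top view match parallax. Handing in.

```bash
python3 -c "
from cell import *
print(job_done())"
```

```text
the job is handed in; nothing more can be done
None
```

The three knobbed seals and the paste pot are packed upright in their own wells, both blanks stayed in place on the mat, and the job was handed in at about 27 s of the 90 s allowed; the hand-in returned no verdict.

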